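Slide the one full freezer box out of the crate

TASK

Three freezer boxes that look alike stand in the open-fronted crate; one is packed full and heavy, the other two are empty. Find out by feel (a short nudge each) which is the full one, and slide it out through the open front until it stands flat on the dark mat, clear of the crate. Leave the two empty boxes in the crate, keep all boxes flat, and let nothing that lies on them fall off.

Things in the scene. Friction and masses are not known exactly. Their poses are not given: they have to be found in the camera images.
- crate: fixed grey metal crate, 205 mm deep (x), 520 mm wide (y); origin: centre of its underside; x points from the open front (nearest the robot) to the back, z up. Floor 5 mm thick, ends at x = -102.5 mm, no front wall; side and back walls 6 mm thick, 62 mm high, back wall's inner face at x = +96.5 mm: about 47 mm free behind each box, for fingertips from above
- mat: fixed dark rubber mat, 180 mm (x) by 520 mm (y), 3 mm thick, origin at the centre of its underside; it lies right in front of the crate's open front, its centre 195 mm in front of the crate's centre, axes alike; its top is 2 mm below the crate's floor, so boxes slide down onto it
- box_a: closed white card freezer box, 138 x 137 x 50 mm high, origin at the centre of its underside, z up; left one, 155 mm left of the crate's middle. One of three that look alike, about 17 mm apart. Two are empty (0.16 kg), one is packed full (0.78 to 0.93 kg); which one varies and cannot be seen. Too wide to grip: push it. Friction on crate and mat 0.5 to 0.7 (about 1 N slides an empty one, 4 to 6 N the full one).
- box_b: closed white card freezer box, 138 x 137 x 50 mm high, origin at the centre of its underside, z up; middle one. One of three that look alike, about 17 mm apart. Two are empty (0.16 kg), one is packed full (0.78 to 0.93 kg); which one varies and cannot be seen. Too wide to grip: push it. Friction on crate and mat 0.5 to 0.7 (about 1 N slides an empty one, 4 to 6 N the full one).
- box_c: closed white card freezer box, 138 x 137 x 50 mm high, origin at the centre of its underside, z up; right one, 155 mm right of the crate's middle. One of three that look alike, about 17 mm apart. Two are empty (0.16 kg), one is packed full (0.78 to 0.93 kg); which one varies and cannot be seen. Too wide to grip: push it. Friction on crate and mat 0.5 to 0.7 (about 1 N slides an empty one, 4 to 6 N the full one).
- timer: square white bench timer, 66 x 66 x 18 mm, 70 g, lying loose on top of one of the boxes (which one varies); origin at the centre of its underside
- tape: roll of label tape lying flat, 100 mm across, 25 mm high, 50 g, lying loose on top of one of the boxes (which one varies); origin at the centre of its underside
- marker: black marker pen, 142 x 14 x 16 mm, 11 g, lying loose on top of one of the boxes (which one varies); origin at the centre of its underside
Not all that is in view belongs to the job. Leave any blue look-alike of the box_b alone.

How it is judged:
By the outcome, as a careful person would: the job done as asked, in the order asked, and still so for the second after the job is handed in, with the robot touching nothing.
It also fails if it takes over 64 s, if anything falls off the work surface, if the arm or the gripper's body presses on something with over 40 N, if the wrist force passes 120 N, or if a joint passes its speed limit or range.

ROBOT

A 6-joint arm with a two-finger parallel gripper is mounted at the origin on a cart in front of the work surface, level with it; the furniture and walls round the work are solid. World frame = base frame: x ahead of the robot, y to its left, z up, the work surface at z = 0. Lengths are in m, angles in rad, forces in N, time in s.
With the tool pointing down it reaches from about 0.25 to 0.725 m from the base axis. Payload 4 kg.
Tool frame: the origin (TCP) lies on the centre line of the jaws, within the pads' length; the fingertips stand 11 mm ahead of it and the grasp point (between the pads) lies 8 mm behind it; z points along the fingers, x is the direction in which the jaws open and shut, and the axes are right-handed (so a half turn about z gives the same grasp; the last joint's range is limited). The gripper opens to 85 mm and grips with 20 to 120 N. Pads are 22 mm wide; open, the fingers measure 114 mm over their backs; the gripper's body (76 mm by 85 mm) begins 54 mm behind the grasp point. The pads swing forward as they close: fully open they stand 13 mm farther back than shut.
Start: joints at [-1.283, 0.241, 0.005, 1.335, 0, 1.571], TCP at [0.142, -0.479, 0.242] pointing down, gripper open.
Joint ranges: [-2.72, 2.72], [-1.05, 1.87], [-1.09, 1.28], [-1.99, 2.15], [-1.42, 1.44], [-3.14, 3.14]. Speed limits (rad/s): [2.79, 2.79, 3.14, 3.14, 3.14, 3.14].

INTERFACE

Orientations are given as a unit quaternion [x, y, z, w].
In Python, from workcell import bot, viewer, order gives the robot as it stands. The module is installed in compiled form; this text tells all that it offers.
- The arm moves only by the tool send_rows, never from a script. Its argument "increments" is a list that holds one entry, the list of rows, each a list of 4 numbers: the shift along the tool's x, y, z in m, then the turn about the tool's z in degrees. A call has exactly 8 rows; each row shifts and turns the pose as measured when the row begins, along the tool's axes as they then stand; what a row does not reach is not made up. A row lasts 1/10 s, in which the tool goes at most 50 mm and 8.59 degrees, less where a joint would pass 70% of its speed; a pose out of reach is approached as far as the arm can. A call is refused whole if a number of a shift passes 0.05 or a number of a turn 8.59, either way. A call with a gripper value outside its range is refused whole. "hand" is the closure, from -1 (fully open) to 1 (shut), so that 0 is half open, set as the call begins (left out, the last holds). The fingers move at their own pace and stop on an object; the grip force is fixed at half the most. Time passes only in rows, so rows that do not move let the fingers close, or fill a call up. It gives the time, the measured TCP pose, the force and the opening at its end, in the units of the state.
- bot.get_obs(): the state, without advancing time (a new reading comes with each control period).
- viewer.camera(name): name is "side" or "top"; returns a dict with "image" (384x512x3 uint8, red, green, blue), "range_z" (384x512 float32, m along the optical axis (not along the pixel's ray), 0 where there is no reading), "camera_matrix" (3x3 intrinsics, pixels), "eye" and "rotation" of the camera in the world. Camera axes: x right, y down, z forward; pixel columns grow to the right and rows downward; lengths in m; the calibration is good to about 2 mm. A picture is of the moment at which its call begins.
- order.job_done(): hands the job in, once; it reports no verdict.
The state is a dict: "clock": time; "joint_pos": joint angles; "joint_vel": joint speeds; "tau": joint torques, N m; "eef_pos": TCP position; "tool_rot": TCP orientation; "ft_force": force on the tool from outside, world axes, zero at the start; "ft_torque": the same for the moment, N m; "grip_width": finger opening in m.
Only numpy, scipy, OpenCV 4.12 (cv2) and the standard library are available. Lean on these libraries where they do the work, as an engineer would, in place of code of your own. Each camera call takes 0.05 s, during which the arm holds its last target.

## Working session

There is one attempt and no reset: what is moved stays moved. The work goes in short steps, Python scripts to look and compute and a tool call to move; the robot and the scene stay as the last step left them, time stands still between calls to the robot, and variables do not carry over. Pictures are saved under pics/ and viewed, and the job is handed in when it is done.

Besides the shell and the picture viewer there is one more tool, called by a JSON object that holds its "method" and its "body". send_rows: Moves the arm, as the interface text tells. Its arguments: {"type":"object","properties":{"increments":{"type":"array","items":{"type":"array","items":{"type":"array","items":{"type":"number"}}}},"hand":{"type":"number"}},"required":["increments"]}

```bash
mkdir -p pics; cat > h.py <<'E'
import numpy as np,cv2
from workcell import bot,viewer,order
def snap(name,fn):
    c=viewer.camera(name); cv2.imwrite('pics/'+fn+'.png',c['image'][:,:,::-1]); np.savez('pics/'+fn+'.npz',**c); return c
def cloud(c):
    z=c['range_z'];K=c['camera_matrix'];v,u=np.mgrid[:384,:512]
    P=np.stack([(u-K[0,2])/K[0,0]*z,(v-K[1,2])/K[1,1]*z,z],-1)
    W=P@np.array(c['rotation']).T+np.array(c['eye']); W[z==0]=np.nan; return W
E
python3 - <<'E'
from h import *
for n in('top','side'):
    c=snap(n,n+'0');print(n,c['eye'],np.round(c['rotation'],3).tolist(),c['camera_matrix'].tolist())
print(bot.get_obs())
E
```

```text
top [ 0.33731892 -0.10937786  1.04833762] [0.705, -0.704, 0.044, -0.068] [[413.8085330152327, 0.0, 255.68627992795544], [0.0, 413.8085330152327, 189.8332655263922], [0.0, 0.0, 1.0]]
side [0.50340469 1.02713913 0.70318031] [0.007, 0.862, -0.507, 0.005] [[461.47244246331377, 0.0, 245.03321930612805], [0.0, 461.47244246331377, 194.3544365602068], [0.0, 0.0, 1.0]]
{'clock': 0.1, 'joint_pos': array([-1.28300662e+00,  2.41334765e-01,  3.90099436e-03,  1.33523414e+00,
       -2.79304931e-06,  1.57079511e+00]), 'joint_vel': array([7.73702257e-05, 1.52848089e-04, 2.68311319e-03, 1.50606604e-04,
       1.41630912e-03, 2.11492933e-04]), 'tau': array([-9.18563601e-04, -3.73138726e+01,  2.53009683e+01,  1.08785508e-02,
       -2.61122511e-05,  2.84083242e-06]), 'eef_pos': array([ 0.14176317, -0.47892078,  0.24151946]), 'tool_rot': array([ 8.01197097e-01, -5.98399813e-01, -7.50589529e-04, -5.58860304e-04]), 'ft_force': array([0.1266772 , 0.524007  , 0.51986154]), 'ft_torque': array([ 0.05382934, -0.03507035, -0.02117157]), 'grip_width': 0.0857141897460416}
```

Rotation is a quaternion; I'll handle that.

```bash
sed -i 's/^from workcell.*/&\nfrom scipy.spatial.transform import Rotation as R/; s/np.array(c\[.rotation.\]).T/R.from_quat(c["rotation"]).as_matrix().T/' h.py; cat h.py | tail -5
python3 - <<'E'
from h import *
for n in('top','side'):
    c=np.load(f'pics/{n}0.npz');W=cloud(c)
    for v in range(20,384,48): print(n,v,[tuple(np.round(W[v,u],3).tolist()) for u in range(30,512,75)])
E
```

```text
c=viewer.camera(name); cv2.imwrite('pics/'+fn+'.png',c['image'][:,:,::-1]); np.savez('pics/'+fn+'.npz',**c); return c
def cloud(c):
    z=c['range_z'];K=c['camera_matrix'];v,u=np.mgrid[:384,:512]
    P=np.stack([(u-K[0,2])/K[0,0]*z,(v-K[1,2])/K[1,1]*z,z],-1)
    W=P@R.from_quat(c["rotation"]).as_matrix().T+np.array(c['eye']); W[z==0]=np.nan; return W
top 20 [(0.917, 0.488, 0.115), (0.882, 0.276, 0.166), (0.867, 0.094, 0.187), (0.865, -0.077, 0.185), (0.89, -0.252, 0.141), (0.971, -0.476, 0.002), (0.914, -0.627, 0.092)]
top 68 [(0.846, 0.549, -0.001), (0.81, 0.31, 0.069), (0.84, 0.133, 0.001), (0.838, -0.07, 0.0), (0.837, -0.272, -0.002), (0.834, -0.469, 0.001), (0.833, -0.667, -0.002)]
top 116 [(0.684, 0.495, 0.067), (0.683, 0.303, 0.067), (0.703, 0.128, 0.005), (0.701, -0.071, 0.006), (0.702, -0.268, -0.001), (0.683, -0.445, 0.051), (0.693, -0.646, 0.018)]
top 164 [(0.575, 0.523, 0.001), (0.574, 0.322, 0.002), (0.573, 0.123, 0.005), (0.561, -0.073, 0.055), (0.573, -0.265, -0.001), (0.572, -0.455, 0.002), (0.572, -0.646, -0.002)]
top 212 [(0.448, 0.51, 0.002), (0.448, 0.315, -0.001),
[... 1360 characters left out ...]
.225)]
side 212 [(0.947, 0.214, 0.219), (0.879, -0.026, 0.072), (0.697, -0.13, 0.005), (0.478, -0.123, 0.005), (0.26, -0.119, 0.002), (0.053, -0.091, 0.015), (-1.032, -1.555, -0.897)]
side 260 [(0.884, 0.374, 0.217), (0.818, 0.203, 0.086), (0.659, 0.168, 0.055), (0.484, 0.108, 0.006), (0.298, 0.107, 0.001), (0.114, 0.112, 0.001), (-0.07, 0.116, -0.0)]
side 308 [(0.874, 0.432, 0.159), (0.816, 0.264, 0.001), (0.644, 0.306, 0.036), (0.488, 0.277, 0.005), (0.327, 0.28, 0.005), (0.094, 0.121, -0.148), (-0.107, 0.115, -0.159)]
side 356 [(0.901, 0.434, 0.046), (0.782, 0.397, 0.001), (0.626, 0.446, 0.052), (0.492, 0.404, 0.001), (0.348, 0.407, 0.001), (0.066, 0.119, -0.329), (-0.496, -0.37, -0.894)]
```

View pics/top0.png

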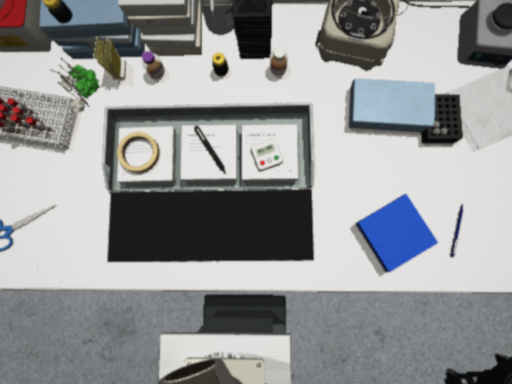

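View pics/side0.png

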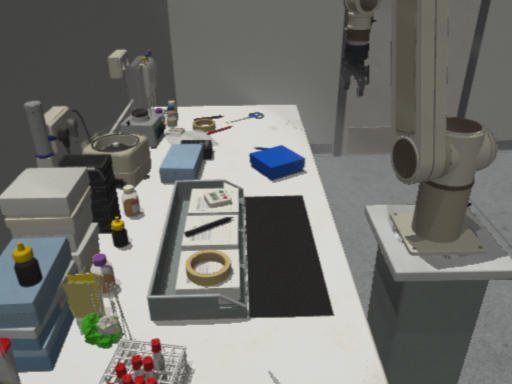

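```bash
python3 - <<'E'
from h import *
c=np.load('pics/top0.npz');W=cloud(c);im=c['image'].astype(int)
cv2.imwrite('pics/crop0.png',cv2.resize(c['image'][95:270,90:325,::-1],None,fx=3,fy=3,interpolation=cv2.INTER_CUBIC))
z=W[...,2]; 
for n,(u0,u1) in dict(a=(112,178),b=(179,239),c=(239,302)).items():
    m=np.zeros(z.shape,bool); m[110:192,u0:u1]=1
    m&=(z>.04)&(z<.095)&~((z>.058)&(im.min(2)<0)); 
    # white pixels or top objs: keep largest component eroded from walls
    m&=(np.nanmax(im,axis=2)>190)|(z>.06)
    m[:,:]&=(W[...,0]>.48)&(W[...,0]<.66)
    k=cv2.morphologyEx(m.astype(np.uint8),cv2.MORPH_OPEN,np.ones((5,5)))
    nn,l,s,_=cv2.connectedComponentsWithStats(k); j=1+np.argmax(s[1:,4]); P=W[l==j]; 
    r=cv2.minAreaRect(P[:,:2].astype(np.float32)); print(n,s[j],r, np.nanpercentile(P[:,2],[5,50,95,99.5]))
    o=P[P[:,2]>.062]; print('  obj',o[:,:2].mean(0) if len(o) else None,(o.min(0),o.max(0)) if len(o) else '')
# crate walls
m=(z>.058)&(z<.075); m[:, :100]=0; m[:,320:]=0; m[:98]=0;m[195:]=0
P=W[m]; print('walls x',P[:,0].min(),P[:,0].max(),'y',P[:,1].min(),P[:,1].max())
for v in range(102,120,2):print(v,np.round(W[v,[130,209,290]],3).tolist())
# mat
mm=(im.max(2)<40); mm[:185]=0; mm[270:]=0; mm[:,:100]=0;mm[:,330:]=0
print('mat',cv2.minAreaRect(W[mm][:,:2].astype(np.float32)))
o=bot.get_obs();print(R.from_quat(o['tool_rot']).as_matrix().round(3).tolist())
E
```

```text
a [ 117  126   56   54 2351] ((0.5901381969451904, 0.2009701132774353), (0.13690729439258575, 0.13570670783519745), 1.4964585304260254) [0.05267363 0.05650237 0.08103848 0.08341209]
  obj [0.59012944 0.2127849 ] (array([0.54126756, 0.16484367, 0.06204694]), array([0.63962599, 0.26260565, 0.08513914]))
b [ 181  126   55   53 2571] ((0.5934774279594421, 0.043777089565992355), (0.13375665247440338, 0.13574056327342987), 0.7517147064208984) [0.05258002 0.05560409 0.065397   0.07106624]
  obj [0.61045451 0.04549617] (array([0.56537542, 0.01343808, 0.06208725]), array([0.65681908, 0.07540958, 0.07317772]))
c [ 242  126   56   53 2792] ((0.5934807658195496, -0.1086675375699997), (0.13380590081214905, 0.13542550802230835), 0.592636227607727) [0.05250954 0.05594165 0.07261304 0.07524646]
  obj [ 0.58252174 -0.10157297] (array([ 0.54581348, -0.1394519 ,  0.06212498]), array([ 0.62058285, -0.06393577,  0.07690122]))
walls x 0.5212227103237235 0.7176923663315451 y -0.2154323176459326 0.3075165614181765
102 [[0.745, 0.265, 0.001], [0.744, 0.052, -0.001], [0.741, -0.163, 0.001]]
104 [[0.738, 0.264, 0.003], [0.713, 0.042, 0.064], [0.711, -0.16, 0.065]]
106 [[0.709, 0.242, 0.064], [0.708, 0.042, 0.065], [0.709, -0.161, 0.056]]
108 [[0.705, 0.242, 0.063], [0.707, 0.044, 0.053], [0.712, -0.162, 0.036]]
110 [[0.706, 0.248, 0.046], [0.705, 0.045, 0.043], [0.711, -0.162, 0.024]]
112 [[0.704, 0.251, 0.036], [0.707, 0.048, 0.023], [0.711, -0.163, 0.009]]
114 [[0.704, 0.256, 0.021], [0.708, 0.051, 0.004], [0.707, -0.163, 0.004]]
116 [[0.704, 0.262, 0.004], [nan, nan, nan], [0.701, -0.163, 0.005]]
118 [[0.699, 0.261, 0.005], [0.697, 0.05, 0.006], [0.695, -0.163, 0.006]]
mat ((0.40452075004577637, 0.04514095187187195), (0.17243832349777222, 0.5103392601013184), 3.2432615756988525)
[[0.284, -0.959, -0.001], [-0.959, -0.284, 0.002], [-0.002, 0.0, -1.0]]
```

View pics/crop0.png

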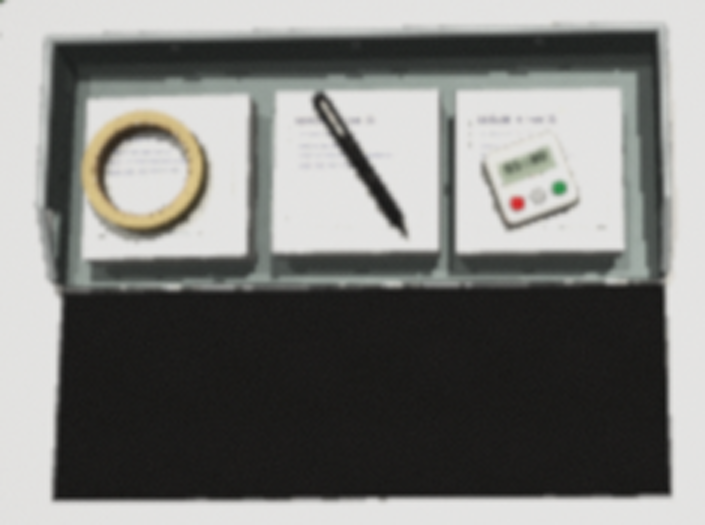

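```bash
python3 - <<'E'
from h import *
c=np.load('pics/top0.npz');W=cloud(c);im=c['image'].astype(int);z=W[...,2]
mm=(im.max(2)<60); mm[:185]=0; mm[270:]=0; mm[:,:100]=0;mm[:,330:]=0
# front edge: last dark row per col
us=np.arange(125,300,4); vs=[np.where(mm[:,u])[0].max() for u in us]; P=W[vs,us]; p=np.polyfit(P[:,1],P[:,0],1);print('front',p,np.degrees(np.arctan(p[0])))
for nm,f in(('L',np.min),('R',np.max)):
    v=np.arange(200,252,3); u=[f(np.where(mm[r])[0]) for r in v]; P=W[v,u]; p=np.polyfit(P[:,0],P[:,1],1); print(nm,p,np.degrees(np.arctan(p[0])),P[0],P[-1])
# back edge of boxes in top plane
for n,(u0,u1) in dict(a=(123,168),b=(188,232),c=(247,292)).items():
    us=np.arange(u0,u1,2); B=[];F=[]
    for u in us:
        r=np.where((z[:,u]>.045)&(z[:,u]<.095)&(W[:,u,0]>.5)&(W[:,u,0]<.675)&(im[:,u].max(1)>200)|(False))[0]
        B.append(W[r.min(),u]);F.append(W[r.max(),u])
    B=np.array(B);F=np.array(F)
    print(n,'back',np.round(np.median(B,0),4),np.polyfit(B[:,1],B[:,0],1),'front',np.median(F,0).round(4),np.polyfit(F[:,1],F[:,0],1)[0])
m=(z>.055)&(z<.075)&(W[...,0]>.695)&(W[...,0]<.72)&(W[...,1]>-.2)&(W[...,1]<.29)
P=W[m];p=np.polyfit(P[:,1],P[:,0],1);print('wall',p)
E
```

```text
front [-0.01276758  0.32958561] -0.7314885434858913
L [0.00992987 0.29396889] 0.568921150395299 [0.47893915 0.29949084 0.00358858] [3.48869191e-01 2.98051371e-01 1.20118069e-04]
R [ 0.01766253 -0.2207524 ] 1.0118833109524201 [ 0.479241   -0.21192776  0.00160937] [ 0.35095054 -0.21452407  0.00456027]
a back [0.6565 0.2032 0.0551] [-0.01731175  0.65983493] front [0.524  0.1977 0.0555] -0.012831185481320492
b back [0.6609 0.0423 0.0556] [-0.12757678  0.66252734] front [0.5289 0.0395 0.0551] -0.014352336083657024
c back [ 0.6608 -0.1079  0.0543] [0.00356889 0.66125149] front [ 0.5287 -0.1079  0.0545] -0.0073987976407711795
wall [-0.0134671   0.70967781]
```

{"method": "send_rows", "body": {"increments": [[[0, -0.04, 0, 7.9], [0, -0.04, 0, 7.9], [-0.03, -0.038, 0, 0], [-0.03, -0.038, 0, 0], [-0.03, -0.038, 0, 0], [-0.03, -0.038, 0, 0], [-0.03, -0.038, 0, 0], [-0.03, -0.038, 0, 0]]], "hand": 0}}

```text
clock: 0.9
eef_pos: [0.4531, -0.2798, 0.2369]
tool_rot: [-0.702, 0.712, 0.004, -0.0]
ft_force: [0.3, -1.4, 0.7]
grip_width: 0.0428
```

{"method": "send_rows", "body": {"increments": [[[-0.024, -0.033, 0.012, -1.5], [-0.024, -0.033, 0.014, 0], [-0.024, -0.033, 0.015, 0], [-0.024, -0.033, 0.015, 0], [-0.024, -0.033, 0.015, 0], [-0.024, -0.033, 0.015, 0], [-0.024, -0.033, 0.015, 0], [0, 0, 0, 0]]]}}

```text
clock: 1.7
eef_pos: [0.692, -0.0944, 0.1246]
tool_rot: [0.714, -0.7, -0.007, 0.002]
ft_force: [-0.3, 0.4, -0.3]
grip_width: 0.0426
```

```bash
python3 - <<'E'
from h import *
c=snap('side','s1')
o=bot.get_obs();print(o['eef_pos'],R.from_quat(o['tool_rot']).as_matrix().round(4).tolist(),o['ft_force'],o['clock'])
E
```

```text
[ 0.6908043  -0.09623587  0.12606314] [[0.0191, -0.9997, -0.0132], [-0.9998, -0.0192, 0.0049], [-0.0052, 0.0131, -0.9999]] [-0.59330932 -1.08513847 -0.77567135] 1.75
```

View pics/s1.png

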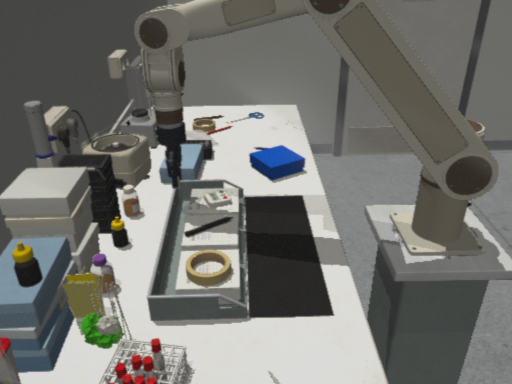

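{"method": "send_rows", "body": {"increments": [[[0.008, 0.003, 0.01, -0.3], [0.007, 0.002, 0.015, 0], [0, 0, 0.025, 0], [0, 0, 0.02, 0], [0, 0, 0.012, 0], [0, 0, 0.008, 0], [0, 0, 0, 0], [0, 0, 0, 0]]]}}

```text
clock: 2.55
eef_pos: [0.6795, -0.1225, 0.0368]
tool_rot: [0.712, -0.702, -0.004, 0.003]
ft_force: [0.3, -0.3, 0.5]
grip_width: 0.0431
```

```bash
python3 - <<'E'
from h import *
for i in range(5):
    o=bot.get_obs();print(o['eef_pos'],o['ft_force'],o['ft_torque'],o['tau'].round(3),o['clock'])
E
```

```text
[ 0.67948632 -0.1224948   0.03683471] [ 0.29726987 -0.31729331  0.50371372] [0.01820456 0.01210553 0.03504245] [-1.2400e-01 -5.7039e+01  2.2744e+01  1.1900e-01 -1.2000e-02  0.0000e+00] 2.55
[ 0.67948632 -0.1224948   0.03683471] [ 0.29726987 -0.31729331  0.50371372] [0.01820456 0.01210553 0.03504245] [-1.2400e-01 -5.7039e+01  2.2744e+01  1.1900e-01 -1.2000e-02  0.0000e+00] 2.55
[ 0.67948632 -0.1224948   0.03683471] [ 0.29726987 -0.31729331  0.50371372] [0.01820456 0.01210553 0.03504245] [-1.2400e-01 -5.7039e+01  2.2744e+01  1.1900e-01 -1.2000e-02  0.0000e+00] 2.55
[ 0.67948632 -0.1224948   0.03683471] [ 0.29726987 -0.31729331  0.50371372] [0.01820456 0.01210553 0.03504245] [-1.2400e-01 -5.7039e+01  2.2744e+01  1.1900e-01 -1.2000e-02  0.0000e+00] 2.55
[ 0.67948632 -0.1224948   0.03683471] [ 0.29726987 -0.31729331  0.50371372] [0.01820456 0.01210553 0.03504245] [-1.2400e-01 -5.7039e+01  2.2744e+01  1.1900e-01 -1.2000e-02  0.0000e+00] 2.55
```

{"method": "send_rows", "body": {"increments": [[[-0.01, 0.001, 0, 0], [0, 0.002, 0, 0], [0, 0.002, 0, 0], [0, 0.002, 0, 0], [0, 0.002, 0, 0], [0, 0.002, 0, 0], [0, 0.002, 0, 0], [0, 0.002, 0, 0]]]}}

```text
clock: 3.35
eef_pos: [0.6692, -0.1112, 0.0413]
tool_rot: [0.713, -0.701, 0.001, -0.001]
ft_force: [3.1, 0.0, -2.4]
grip_width: 0.0424
```

```bash
python3 - <<'E'
from h import *
o=bot.get_obs();print(o['eef_pos'],o['ft_force'],o['ft_torque'],o['clock'])
E
```

```text
[ 0.66915086 -0.11124962  0.04130663] [ 3.05180415  0.0116577  -2.39339433] [ 0.03034719 -0.70567953 -0.0244905 ] 3.35
```

{"method": "send_rows", "body": {"increments": [[[0, 0.002, 0.001, 0], [0, 0.002, 0.001, 0], [0, 0.002, 0, 0], [0, 0.002, 0, 0], [0, 0.002, 0, 0], [0, 0.002, 0, 0], [0, 0.002, 0, 0], [0, 0.002, 0, 0]]]}}

```text
clock: 4.15
eef_pos: [0.6561, -0.1119, 0.0417]
tool_rot: [0.713, -0.701, 0.005, -0.005]
ft_force: [4.4, 0.7, -1.5]
grip_width: 0.0429
```

```bash
python3 - <<'E'
from h import *
o=bot.get_obs();print(o['eef_pos'],o['ft_force'],o['ft_torque'],o['clock'])
c=snap('top','t2')
E
```

```text
[ 0.65611583 -0.11194086  0.04165666] [ 4.44647033  0.66760092 -1.49678369] [ 0.04916177 -0.74531012 -0.02376952] 4.15
```

View pics/t2.png

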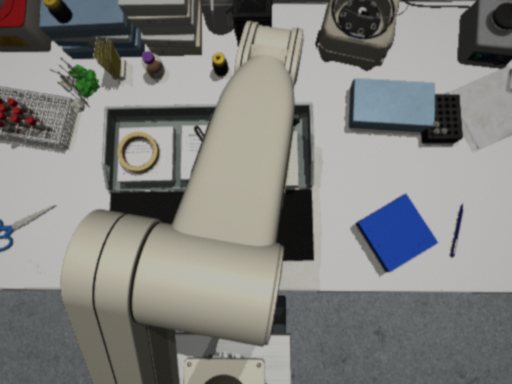

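{"method": "send_rows", "body": {"increments": [[[0, -0.012, 0, 0], [0, -0.012, 0, 0], [0, -0.004, -0.03, 0], [0, 0, -0.045, 0], [-0.03, 0, -0.005, 0], [-0.04, 0, 0, 0], [-0.04, 0, 0, 0], [-0.04, 0, 0, 0]]]}}

```text
clock: 5.0
eef_pos: [0.6681, 0.0232, 0.1202]
tool_rot: [0.718, -0.696, -0.011, 0.004]
ft_force: [0.0, -0.5, -0.6]
grip_width: 0.0426
```

{"method": "send_rows", "body": {"increments": [[[0, 0, 0, 0], [0, 0, 0, 0], [0, 0, 0, 0], [0, 0, 0, 0], [0, 0, 0, 0], [0, 0, 0, 0], [0, 0, 0, 0], [0, 0, 0, 0]]]}}

```text
clock: 5.8
eef_pos: [0.6631, 0.0211, 0.1184]
tool_rot: [0.717, -0.697, -0.014, 0.008]
ft_force: [0.2, -0.5, 0.5]
grip_width: 0.0427
```

```bash
python3 - <<'E'
from h import *
o=bot.get_obs();print(o['eef_pos'],o['ft_force'],o['ft_torque'],o['clock'],R.from_quat(o['tool_rot']).as_matrix().round(4).tolist())
E
```

```text
[0.663054   0.02108296 0.11840407] [ 0.18594507 -0.51475527  0.54666702] [ 0.04959028 -0.01850083 -0.03157297] 5.8 [[0.0292, -0.9991, -0.0313], [-0.9995, -0.0295, 0.0074], [-0.0084, 0.0311, -0.9995]]
```

{"method": "send_rows", "body": {"increments": [[[-0.013, -0.011, 0, -0.5], [-0.012, -0.011, 0.005, -0.4], [0, 0, 0.02, 0], [0, 0, 0.025, 0], [0, 0, 0.02, 0], [0, 0, 0.01, 0], [0, 0, 0.002, 0], [0, 0, 0, 0]]]}}

```text
clock: 6.6
eef_pos: [0.6847, 0.0419, 0.0356]
tool_rot: [0.726, -0.687, -0.014, 0.005]
ft_force: [-0.3, 0.1, 0.7]
grip_width: 0.0425
```

```bash
python3 - <<'E'
from h import *
o=bot.get_obs();print(o['eef_pos'],o['ft_force'],o['ft_torque'],o['clock'],R.from_quat(o['tool_rot']).as_matrix().round(4).tolist())
E
```

```text
[0.68474946 0.04187438 0.0356044 ] [-0.27792677  0.13858208  0.67216518] [-0.04192103 -0.02628891 -0.00147198] 6.6 [[0.0549, -0.9981, -0.0268], [-0.9984, -0.0553, 0.0122], [-0.0137, 0.0261, -0.9996]]
```

{"method": "send_rows", "body": {"increments": [[[0, 0.003, 0, 1.2], [0, 0.004, 0, 1.2], [0, 0.003, 0.0, 0], [0, 0.003, 0, 0], [0, 0.002, 0, 0], [0, 0.002, 0, 0], [0, 0.002, 0, 0], [0, 0.002, 0, 0]]]}}

```text
clock: 7.4
eef_pos: [0.6661, 0.0282, 0.0414]
tool_rot: [0.718, -0.696, -0.014, -0.002]
ft_force: [0.4, -0.2, -0.1]
grip_width: 0.0424
```

{"method": "send_rows", "body": {"increments": [[[0, 0.002, 0, 0], [0, 0.002, 0, 0], [0, 0.002, 0.0, 0], [0, 0.002, 0, 0], [0, 0.002, 0, 0], [0, 0.002, 0, 0], [0, 0.002, 0, 0], [0, 0.002, 0, 0]]]}}

```text
clock: 8.2
eef_pos: [0.6488, 0.0281, 0.0414]
tool_rot: [0.719, -0.695, -0.014, -0.002]
ft_force: [0.7, 0.3, -0.3]
grip_width: 0.0426
```

```bash
python3 - <<'E'
from h import *
o=bot.get_obs();print(o['eef_pos'],o['ft_force'],o['ft_torque'],o['clock'],R.from_quat(o['tool_rot']).as_matrix().round(4).tolist())
E
```

```text
[0.64875958 0.02810322 0.0414299 ] [ 0.73028132  0.29452197 -0.33355387] [-0.05727146 -0.16460299 -0.04475949] 8.2 [[0.0326, -0.9993, -0.018], [-0.9992, -0.033, 0.0223], [-0.0229, 0.0173, -0.9996]]
```

{"method": "send_rows", "body": {"increments": [[[0, -0.015, 0, 0.5], [0, -0.015, 0, 0.6], [0, 0, -0.03, 0], [0, 0, -0.045, 0], [-0.03, 0, -0.008, 0], [-0.045, -0.003, 0, 0], [-0.045, -0.004, 0, 0], [-0.045, -0.004, 0, 0]]]}}

```text
clock: 9.0
eef_pos: [0.6835, 0.123, 0.1323]
tool_rot: [0.755, -0.654, -0.04, -0.016]
ft_force: [0.9, 0.6, 0.3]
grip_width: 0.0424
```

```bash
python3 - <<'E'
from h import *
o=bot.get_obs();print(o['eef_pos'],o['ft_force'],o['ft_torque'],o['clock'],R.from_quat(o['tool_rot']).as_matrix().round(4).tolist())
snap('top','t3')
E
```

```text
[0.68350027 0.12296681 0.13230413] [0.88703813 0.59774979 0.26127759] [-0.09528754 -0.02327695 -0.00552873] 9.0 [[0.141, -0.9892, -0.0398], [-0.9866, -0.1438, 0.0774], [-0.0823, 0.0284, -0.9962]]
```

View pics/t3.png

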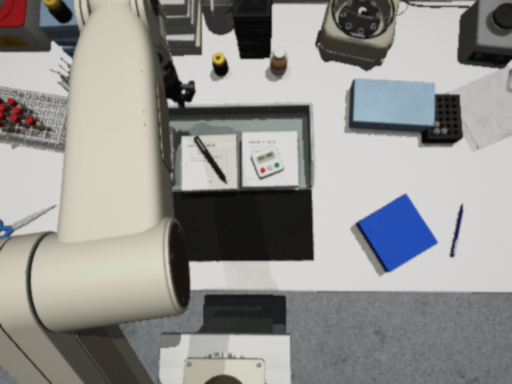

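{"method": "send_rows", "body": {"increments": [[[0.02, 0, 0, 3.7], [0.03, 0, -0.003, 3.7], [0.04, 0, -0.003, 0], [0.04, 0, -0.003, 0], [0.04, 0, -0.003, 0], [0.04, 0, -0.003, 0], [0.02, 0, 0, 0], [0, 0, 0, 0]]]}}

```text
clock: 9.85
eef_pos: [0.6991, -0.1163, 0.1226]
tool_rot: [0.727, -0.685, -0.051, -0.018]
ft_force: [0.4, -0.8, -0.4]
grip_width: 0.0426
```

```bash
python3 - <<'E'
from h import *
o=bot.get_obs();print(o['eef_pos'],o['ft_force'],o['ft_torque'],o['clock'],R.from_quat(o['tool_rot']).as_matrix().round(4).tolist())
snap('side','s4')
E
```

```text
[ 0.69913488 -0.11627874  0.12257058] [ 0.36269802 -0.84679938 -0.42967307] [-0.10233295 -0.03348382 -0.0194091 ] 9.85 [[0.0575, -0.9971, -0.0492], [-0.9935, -0.062, 0.0954], [-0.0982, 0.0434, -0.9942]]
```

View pics/s4.png

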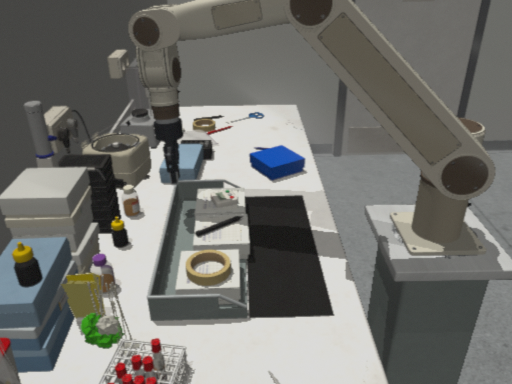

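{"method": "send_rows", "body": {"increments": [[[0, 0.006, 0, 1.3], [0, 0.005, 0.005, 1.2], [0, 0, 0.02, 0], [0, 0, 0.02, 0], [0, 0, 0.02, 0], [0, 0, 0.012, 0], [0, 0, 0.004, 0], [0, 0, 0, 0]]]}}

```text
clock: 10.7
eef_pos: [0.6824, -0.0908, 0.0432]
tool_rot: [0.716, -0.696, -0.052, -0.018]
ft_force: [0.3, 0.5, -0.6]
grip_width: 0.0427
```

```bash
cat > st.py <<'E'
from h import *
o=bot.get_obs();print(o['eef_pos'].round(4),o['ft_force'].round(2),o['ft_torque'].round(3),o['clock']);print(R.from_quat(o['tool_rot']).as_matrix().round(4).tolist())
E
python3 st.py
```

```text
[ 0.6824 -0.0908  0.0432] [ 0.3   0.49 -0.63] [-0.094 -0.088 -0.014] 10.7
[[0.0262, -0.9984, -0.0498], [-0.9946, -0.031, 0.0986], [-0.1, 0.0469, -0.9939]]
```

{"method": "send_rows", "body": {"increments": [[[0.006, 0.003, 0.001, 0.7], [0.006, 0.003, 0, 0], [0.004, 0.003, 0, 0], [0, 0.004, 0, 0], [0, 0.004, 0, 0], [0, 0.004, 0, 0], [0, 0.004, 0, 0], [0, 0.004, 0, 0]]]}}

```text
clock: 11.5
eef_pos: [0.6545, -0.1099, 0.0462]
tool_rot: [0.711, -0.701, -0.049, -0.02]
ft_force: [4.2, -1.2, -2.1]
grip_width: 0.0427
```

```bash
python3 st.py
```

```text
[ 0.6545 -0.1099  0.0462] [ 4.18 -1.22 -2.1 ] [-0.142 -0.852 -0.004] 11.5
[[0.0124, -0.9991, -0.0411], [-0.9951, -0.0163, 0.0971], [-0.0977, 0.0397, -0.9944]]
```

{"method": "send_rows", "body": {"increments": [[[0, 0.005, 0.001, 0], [0, 0.005, 0.001, 0], [0, 0.005, 0.001, 0], [0, 0.005, 0.001, 0], [0, 0.005, 0.001, 0], [0, 0.005, 0.001, 0], [0, 0.005, 0.001, 0], [0, 0.005, 0.001, 0]]]}}

```text
clock: 12.3
eef_pos: [0.6263, -0.1096, 0.0465]
tool_rot: [0.713, -0.7, -0.036, -0.032]
ft_force: [5.6, 0.5, 0.7]
grip_width: 0.0431
```

```bash
python3 st.py;python3 -c "
from h import *
snap('side','s5')"
```

```text
[ 0.6263 -0.1096  0.0465] [5.59 0.5  0.65] [ 0.014 -1.068 -0.151] 12.3
[[0.018, -0.9998, -0.007], [-0.9953, -0.0185, 0.0953], [-0.0954, 0.0052, -0.9954]]
```

View pics/s5.png

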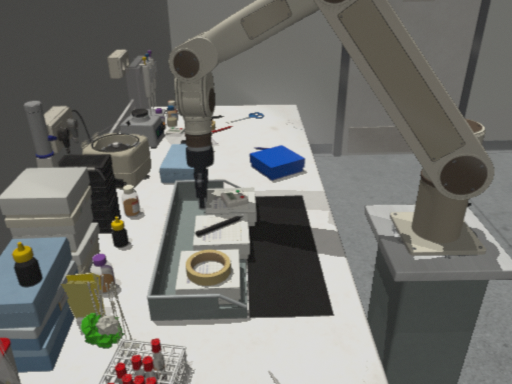

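{"method": "send_rows", "body": {"increments": [[[0, 0.006, 0.001, 0.3], [0, 0.006, 0.001, 0], [0, 0.007, 0.001, 0], [0, 0.007, 0.001, 0], [0, 0.007, 0.001, 0], [0, 0.007, 0.001, 0], [0, 0.007, 0.001, 0], [0, 0.006, 0.001, 0]]]}}

```text
clock: 13.15
eef_pos: [0.5886, -0.1101, 0.0489]
tool_rot: [0.712, -0.7, -0.02, -0.045]
ft_force: [6.8, 0.5, 3.1]
grip_width: 0.0426
```

```bash
python3 st.py
```

```text
[ 0.5886 -0.1101  0.0489] [6.81 0.47 3.06] [ 0.094 -1.408 -0.166] 13.15
[[0.0187, -0.9992, 0.034], [-0.9956, -0.0155, 0.0925], [-0.0919, -0.0356, -0.9951]]
```

{"method": "send_rows", "body": {"increments": [[[0, 0.006, 0.003, 0.2], [0, 0.006, 0.002, 0], [0, 0.006, 0.002, 0], [0, 0.006, 0.002, 0], [0, 0.006, 0.002, 0], [0, 0.006, 0.002, 0], [0, 0.006, 0.002, 0], [0, 0.006, 0.002, 0]]]}}

```text
clock: 13.95
eef_pos: [0.5678, -0.111, 0.0478]
tool_rot: [0.712, -0.699, 0.004, -0.066]
ft_force: [6.4, 0.5, 3.7]
grip_width: 0.0428
```

```bash
python3 st.py;python3 -c "
from h import *
snap('side','s6')"
```

```text
[ 0.5678 -0.111   0.0478] [6.43 0.48 3.66] [ 0.207 -1.284 -0.185] 13.95
[[0.0239, -0.9949, 0.0978], [-0.996, -0.0153, 0.0876], [-0.0857, -0.0995, -0.9913]]
```

View pics/s6.png

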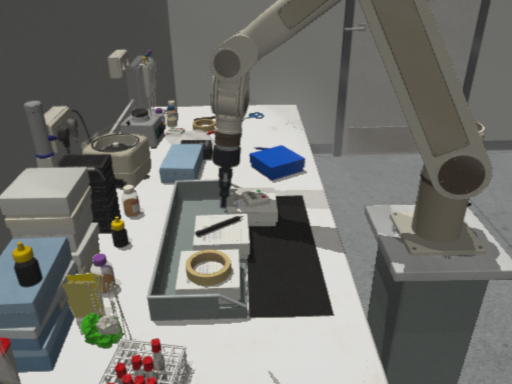

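{"method": "send_rows", "body": {"increments": [[[0, 0.008, 0, 0.2], [0, 0.01, 0, 0], [0, 0.012, 0, 0], [0, 0.012, 0, 0], [0, 0.01, 0, 0], [0, 0.008, 0, 0], [0, 0.005, 0, 0], [0, 0.003, 0, 0]]]}}

```text
clock: 14.8
eef_pos: [0.5063, -0.1127, 0.0472]
tool_rot: [0.712, -0.698, 0.014, -0.074]
ft_force: [4.8, 0.0, 0.1]
grip_width: 0.0425
```

```bash
python3 st.py;python3 -c "
from h import *
snap('side','s7')"
```

```text
[ 0.5063 -0.1127  0.0472] [4.85 0.04 0.15] [-0.072 -0.872 -0.09 ] 14.8
[[0.0246, -0.9921, 0.1229], [-0.9963, -0.0142, 0.0851], [-0.0827, -0.1245, -0.9888]]
```

View pics/s7.png

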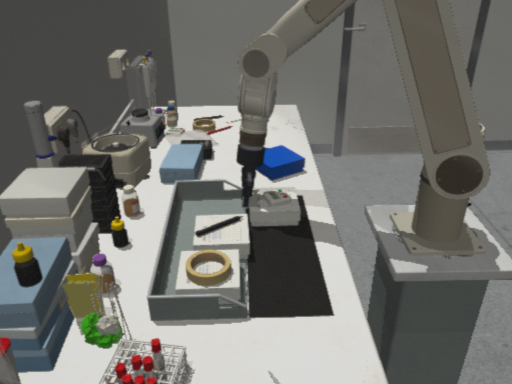

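```bash
python3 - <<'E'
from h import *
c=np.load('pics/s7.npz');W=cloud(c)
cv2.imwrite('pics/s7c.png',cv2.resize(c['image'][160:260,170:340,::-1],None,fx=4,fy=4))
m=(W[...,2]>.04)&(W[...,2]<.06)&(c['image'].min(2)>110)&(W[...,1]<-.03)&(W[...,1]>-.2)&(W[...,0]>.3)&(W[...,0]<.6)
P=W[m];print(m.sum(),np.percentile(P,[1,50,99],axis=0).round(4))
snap('top','t7')
E
```

```text
564 [[ 0.3594 -0.1809  0.0501]
 [ 0.4138 -0.0736  0.0548]
 [ 0.4905 -0.0411  0.0581]]
```

View pics/s7c.png

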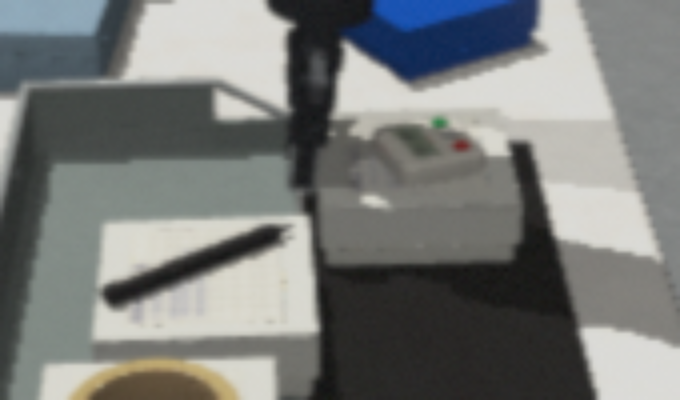

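View pics/t7.png

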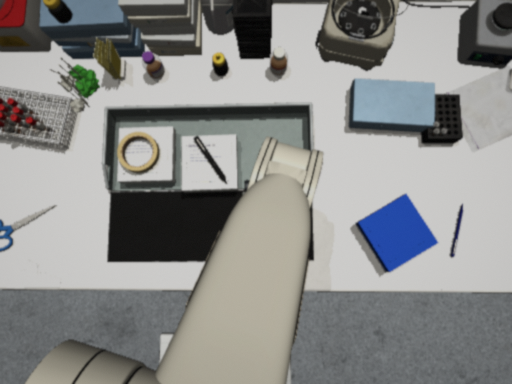

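{"method": "send_rows", "body": {"increments": [[[0, -0.01, 0, 0], [0, -0.01, 0, 0], [0, 0, -0.03, 0], [0, 0, -0.04, 0], [0, 0, -0.04, 0], [0.04, 0, -0.02, 0], [0.045, 0, 0, 0], [0.045, 0, 0, 0]]]}}

```text
clock: 15.7
eef_pos: [0.5089, -0.2491, 0.1648]
tool_rot: [0.716, -0.695, 0.001, -0.065]
ft_force: [1.4, 0.1, 0.3]
grip_width: 0.0424
```

```bash
python3 st.py; python3 - <<'E'
from h import *
c=snap('top','t8');W=cloud(c);im=c['image'].astype(int);z=W[...,2]
cv2.imwrite('pics/t8c.png',cv2.resize(c['image'][95:270,90:325,::-1],None,fx=3,fy=3,interpolation=cv2.INTER_CUBIC))
for n,(u0,u1) in dict(a=(123,168),b=(188,232),c=(240,292)).items():
    us=np.arange(u0,u1,4)
    for k in range(1):
      F=[];B=[]
      for u in us:
        r=np.where((z[:,u]>.047)&(z[:,u]<.06)&(W[:,u,0]>.33)&(W[:,u,0]<.675)&(im[:,u].max(1)>180))[0]
        if len(r): F.append(W[r.max(),u]);B.append(W[r.min(),u])
      if F:
        F=np.array(F);B=np.array(B);print(n,'front',np.median(F,0).round(4),np.polyfit(F[:,1],F[:,0],1)[0].round(4),'back',np.median(B,0).round(4))
for u in (205,215): print([ (v,W[v,u].round(3).tolist()) for v in range(180,198,2)])
E
```

```text
[ 0.5089 -0.2491  0.1648] [1.42 0.15 0.31] [-0.097  0.042  0.02 ] 15.7
[[0.0344, -0.9952, 0.0913], [-0.9954, -0.026, 0.0918], [-0.089, -0.094, -0.9916]]
a front [0.524  0.1979 0.0552] -0.0071 back [0.6564 0.2044 0.0546]
b front [0.5017 0.0415 0.0547] -0.0212 back [0.6352 0.0444 0.0547]
c front [ 0.3593 -0.1006  0.0537] -0.6387 back [ 0.4919 -0.1006  0.0528]
[(180, [0.522, 0.049, 0.054]), (182, [0.516, 0.049, 0.056]), (184, [0.512, 0.049, 0.051]), (186, [0.506, 0.048, 0.056]), (188, [0.501, 0.048, 0.056]), (190, [0.5, 0.052, 0.034]), (192, [0.499, 0.056, 0.005]), (194, [0.494, 0.056, 0.004]), (196, [0.489, 0.056, 0.005])]
[(180, [0.521, 0.024, 0.058]), (182, [0.517, 0.024, 0.054]), (184, [0.512, 0.025, 0.052]), (186, [0.507, 0.024, 0.055]), (188, [0.501, 0.024, 0.058]), (190, [0.501, 0.027, 0.03]), (192, [0.5, 0.031, 0.003]), (194, [0.495, 0.031, -0.001]), (196, [0.489, 0.031, 0.003])]
```

View pics/t8c.png

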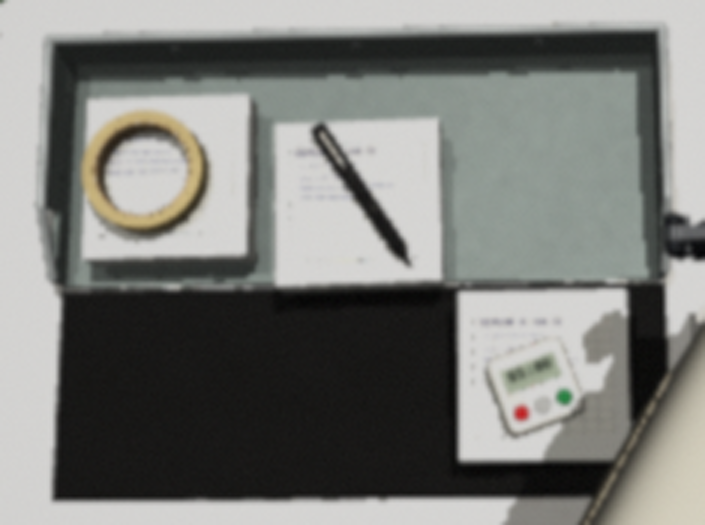

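{"method": "send_rows", "body": {"increments": [[[-0.03, 0.004, 0, 0], [-0.04, 0.006, 0, 0], [-0.045, 0.006, 0, 0], [-0.045, 0.006, 0, 0], [-0.045, 0.006, 0, 0], [-0.04, 0.006, 0, 0], [-0.03, 0.006, 0, 0], [-0.015, 0, 0, 0]]]}}

```text
clock: 16.55
eef_pos: [0.4582, 0.0319, 0.1769]
tool_rot: [0.711, -0.7, -0.007, -0.056]
ft_force: [-1.0, -0.5, 0.1]
grip_width: 0.0423
```

```bash
python3 st.py
```

```text
[0.4582 0.0319 0.1769] [-1.   -0.49  0.06] [-0.077  0.004  0.005] 16.55
[[0.0186, -0.9975, 0.0679], [-0.9958, -0.0124, 0.0903], [-0.0893, -0.0693, -0.9936]]
```

{"method": "send_rows", "body": {"increments": [[[0, 0, 0.02, 0], [0, 0, 0.03, 0], [0, 0, 0.03, 0], [0, 0, 0.025, 0], [0, 0, 0.02, 0], [0, 0, 0.01, 0], [0, 0, 0.004, 0], [0, 0, 0, 0]]]}}

```text
clock: 17.35
eef_pos: [0.4693, 0.0377, 0.0322]
tool_rot: [0.716, -0.696, -0.011, -0.054]
ft_force: [-0.6, -0.6, 0.4]
grip_width: 0.0425
```

```bash
python3 st.py
```

```text
[0.4693 0.0377 0.0322] [-0.57 -0.62  0.38] [-0.046  0.022 -0.029] 17.35
[[0.0303, -0.9978, 0.0594], [-0.9955, -0.0247, 0.0916], [-0.0899, -0.0619, -0.994]]
```

{"method": "send_rows", "body": {"increments": [[[-0.003, -0.003, 0, 0.5], [-0.003, -0.003, 0, 0.5], [0, -0.003, 0, 0], [0, -0.003, 0, 0], [0, -0.003, 0, 0], [0, -0.003, 0, 0], [0, -0.003, 0, 0], [0, -0.003, 0, 0]]]}}

```text
clock: 18.15
eef_pos: [0.4973, 0.036, 0.038]
tool_rot: [0.713, -0.699, -0.012, -0.057]
ft_force: [-0.0, -1.4, -1.1]
grip_width: 0.0424
```

{"method": "send_rows", "body": {"increments": [[[0, -0.003, 0, 0], [0, -0.003, 0, 0], [0, -0.003, 0, 0], [0, -0.003, 0, 0], [0, -0.003, 0, 0], [0, -0.002, 0, 0], [0, -0.001, 0, 0], [0, 0, 0, 0]]]}}

```text
clock: 18.95
eef_pos: [0.5168, 0.0364, 0.0387]
tool_rot: [0.713, -0.699, -0.012, -0.057]
ft_force: [-0.3, -0.1, -0.7]
grip_width: 0.0428
```

```bash
python3 st.py; python3 -c "
from h import *
c=snap('side','s9');W=cloud(c)
cv2.imwrite('pics/s9c.png',cv2.resize(c['image'][150:300,150:340,::-1],None,fx=4,fy=4))"
```

```text
[0.5168 0.0364 0.0387] [-0.26 -0.12 -0.71] [-0.04   0.178  0.1  ] 18.95
[[0.0223, -0.9978, 0.0624], [-0.9951, -0.0162, 0.0979], [-0.0966, -0.0643, -0.9932]]
```

View pics/s9c.png

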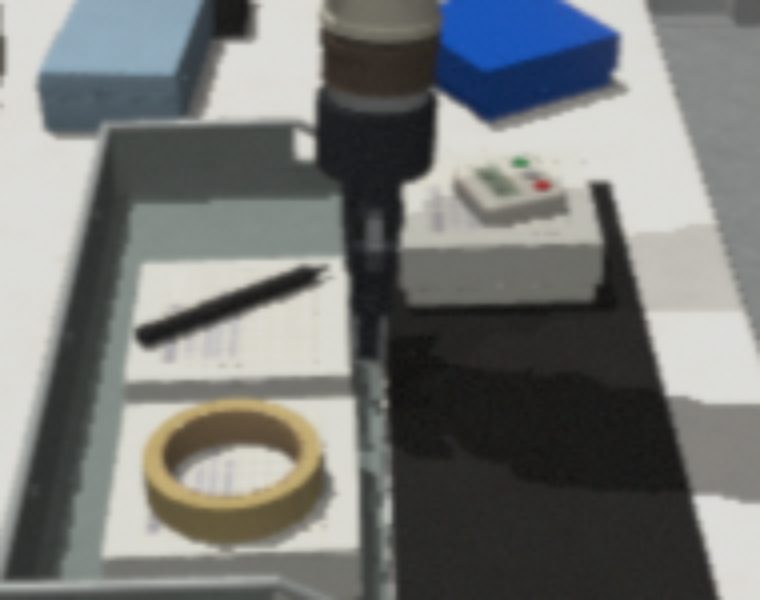

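{"method": "send_rows", "body": {"increments": [[[0, 0.012, 0, 0], [0, 0.015, 0, 0], [-0.025, 0, 0.002, 0], [-0.035, 0, 0.003, 0], [-0.035, 0, 0.003, 0], [-0.035, 0, 0.003, 0], [-0.025, 0, 0.002, 0], [-0.01, 0, 0, 0]]]}}

```text
clock: 19.8
eef_pos: [0.4897, 0.1201, 0.047]
tool_rot: [0.756, -0.649, -0.039, -0.081]
ft_force: [-0.8, -0.4, 0.5]
grip_width: 0.0428
```

```bash
python3 st.py
```

```text
[0.4897 0.1201 0.047 ] [-0.79 -0.4   0.51] [-0.195  0.048  0.039] 19.8
[[0.1549, -0.9868, 0.0464], [-0.9743, -0.1448, 0.1727], [-0.1637, -0.0719, -0.9839]]
```

```bash
python3 -c "
from h import *
o=bot.get_obs();print(o['joint_pos'].round(3),o['joint_vel'].round(3))"
```

```text
[ 0.145  0.381 -0.374  0.743  0.165  3.141] [ 0.086 -0.012  0.034  0.043  0.034  0.   ]
```

{"method": "send_rows", "body": {"increments": [[[0.01, 0.01, 0, 0], [0.01, 0.005, -0.02, 0], [0, 0, -0.04, 0], [0, 0, -0.045, 0], [0, 0, -0.045, 0], [0.03, 0.02, 0, 0], [0.03, 0.03, 0, 0], [0.02, 0.03, 0, 0]]]}}

```text
clock: 20.6
eef_pos: [0.4017, -0.0228, 0.1762]
tool_rot: [0.758, -0.646, -0.037, -0.079]
ft_force: [0.2, -0.3, 0.8]
grip_width: 0.0426
```

```bash
python3 st.py; python3 - <<'E'
from h import *
print(bot.get_obs()['joint_pos'].round(3))
for n in ('top','side'):
    c=snap(n,n+'10')
    cv2.imwrite(f'pics/{n}10c.png',cv2.resize(c['image'][95:335,90:345,::-1],None,fx=2.3,fy=2.3,interpolation=cv2.INTER_CUBIC))
E
```

```text
[ 0.4017 -0.0228  0.1762] [ 0.19 -0.26  0.8 ] [-0.246  0.015 -0.02 ] 20.6
[[0.1628, -0.9856, 0.0458], [-0.9739, -0.1531, 0.1676], [-0.1582, -0.0719, -0.9848]]
[-0.183  0.08  -0.381  1.095  0.174  2.8  ]
```

View pics/top10c.png

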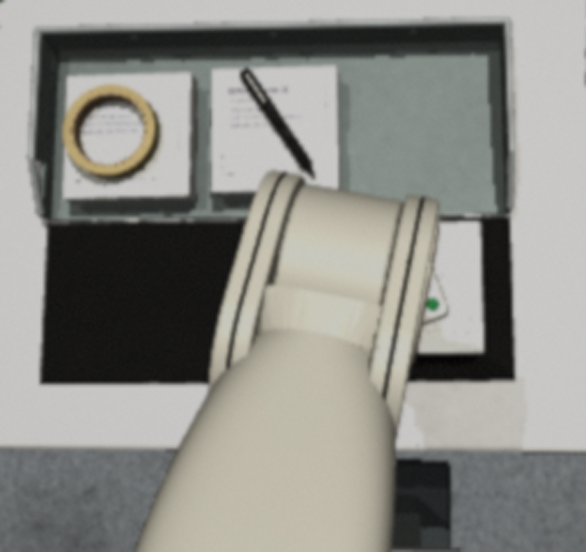

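View pics/side10c.png

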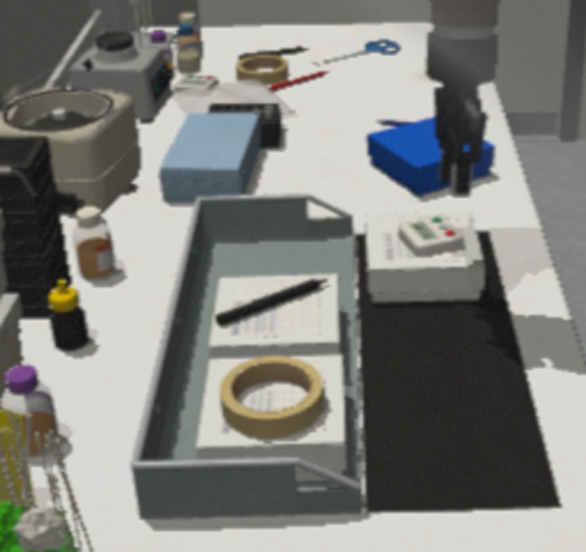

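```bash
python3 - <<'E'
from h import *
c=np.load('pics/top10.npz');W=cloud(c);z=W[...,2];im=c['image']
for n,us in dict(a=range(123,168,4),b=range(186,225,4)).items():
    F=[W[np.where((z[:,u]>.047)&(z[:,u]<.06)&(W[:,u,0]>.45)&(W[:,u,0]<.675)&(im[:,u].max(1)>180))[0].max(),u] for u in us]
    print(n,np.median(F,0).round(4))
for u in (285,290,295):
    r=np.where((z[:,u]>.047)&(z[:,u]<.06)&(W[:,u,0]>.33)&(W[:,u,0]<.6))[0]; r=r[im[r,u].max(1)>150]; print(u,W[r.min(),u].round(4),W[r.max(),u].round(4))
order.job_done()
E
```

```text
a [0.5241 0.1965 0.056 ]
b [0.5415 0.0517 0.0561]
285 [ 0.4921 -0.1468  0.0516] [ 0.3595 -0.1459  0.0508]
290 [ 0.4943 -0.1588  0.0535] [ 0.3595 -0.1576  0.0546]
295 [ 0.4942 -0.1709  0.054 ] [ 0.3596 -0.1697  0.0504]
the job is handed in; nothing more can be done
```

The full freezer box is box_c, the right-hand one with the timer on it. It now stands flat on the dark mat, clear of the crate, and I handed the job in at about 21 s of the 64 s.

- **Finding the full box:** I nudged box_c, which resisted with 4.2–6.8 N while sliding, and box_b, which resisted with about 0.7 N.
- **box_a not nudged:** I tried from the back, where the arm drifted near its reach limit. I then tried from the front, where the last joint reached its range limit (3.141 rad). I left it because the first two readings had already settled which box was full.
- **box_b correction:** My nudge pushed box_b about 7 mm past the crate's front edge. I pushed it back in, and its front now stands about 33 mm inside the edge.

**Last checks:**
- **box_c:** it spans x = 0.359 to 0.495 m, about 13 mm clear of the crate edge at 0.508 m. Its top is at about 0.053 m, so it is flat.
- **box_a and box_b:** both are inside the crate.
- **Loose items:** the timer, marker and tape are still on their boxes.
- **Gripper:** it was well above the scene, touching nothing.

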